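Interlock the top tote on the base tote

TASK

Pick up the orange tote by its black handle and set it on the blue base tote so that its four corner feet drop into the open pockets (feel for them), facing the same way as the base; then slide it toward the end of the base away from the red latch, until all four toes are under the corner lips, hard against their stops, and the red latch springs back up behind it. Leave the base tote standing where it is and do not disturb the oil can, the brush tin or the steel cup.

Things in the scene. Friction and masses are not known exactly. Their poses are not given: they have to be found in the camera images.
- base_tote: Blue open stacking tote, 178 mm (x) x 124 mm (y), loose on the bench, 1.6 kg. Origin: centre of its underside; z up; the red latch is at its -x end. On it a grey frame with four corner ledges, tops 60 mm up, is screwed fast through slots: it sits 0 to 6 mm toward +x or -x of nominal, differently each time and not measured. Pushing its stops over about 15 N can make it slide.
- ledge (a point): Nominal top of the +x +y corner ledge, x 50, y 49, z 60 mm of the base; others: y -49, and x -54. Each, 50 mm long, has an outer cheek (inner face at y 58, -58 mm; 11 mm high), a fence 4 mm thick, 6 mm high at its -x end, a stop 4 mm thick, 11 mm high at its +x end, and a lip reaching 10 mm from the stop to -x, 8 to 11.5 mm above the ledge; the open pocket is between fence and lip.
- drop_place (a point): Nominal place of the top tote's origin, turned like the base, for its feet to drop into the pockets: 13 mm toward -x of the base's origin and 60 mm up; the frame's shift adds to it. Play: along x 3 mm either way, sideways 2 mm. Feet too far toward -x stand on the fences, 6 mm too high; too far toward +x, the toes stand on the lips, 11.5 mm too high. Axes as the base's.
- home_place (a point): Nominal final place of the top tote's origin: over the base's origin, 60 mm up; the frame's shift adds to it. There the toes meet the stops, under the lips, so the tote cannot lift off; always 13 mm (10 to 16) toward +x of where the feet dropped in. Axes as the base's.
- top_tote: Orange open tote, black handle and feet, 156 mm (x) x 120 mm (y), 94 mm high, 0.4 to 0.85 kg; the small parts in it are fixed. Origin: centre of the plane under its feet; z up. Feet at x 52, -52, y 50, -50 mm, 14 x 12 mm, 13 mm high; from each a toe 12 mm long, 12 wide, 5 thick points to +x. Rim 58 mm up. A yellow rib under its -x end marks the end that goes over the red latch.
- handle (a point): Centre of the black grip bar of the top tote, 83 mm above that tote's origin. The bar lies along the tote's x, 116 mm long, 16 mm wide (y), 22 mm high, held by two posts, with free space at both sides; x, y, z are the tote's.
- latch (a joint): Red spring latch on the frame, in the -x end wall of the base: 0 = fully up (7 mm above the ledges), grows to 0.009 m as pressed. The yellow rib presses it down about 6 mm (2 to 3 N) when the top tote is set in the pockets; it springs up behind the rib when the tote is within 1.5 mm of the stops.
- oil_can: Green oil can with brass spout, 176 mm high, bystander; origin at the centre of its underside.
- scriber_tin: Ochre tin with brushes, 69 mm wide, 128 mm high, bystander; origin at the centre of its underside.
- steel_cup: Steel cup, 70 mm wide, 84 mm high, bystander; origin at the centre of its underside.

How it is judged:
On the way:
1. the top tote's four feet stand in the open pockets of the base, its rib pressing the latch down, before the slide (z of top_tote in the frame of base_tote between 0.057 and 0.0625 m and y of top_tote in the frame of base_tote between -0.004 and 0.004 m and angle between the x axis of top_tote and the x axis of base_tote, either way round below 0.06 rad and value of joint latch above 0.004 m and x of top_tote in the frame of base_tote between -0.025 and -0.002 m), for 0.1 s.
At the end, for the whole second after the job is handed in: The top tote stands on the ledges (60 mm, -3 to +2.5), turned like the base (0.06 rad), within 4 mm sideways and -9 to +8 mm along x (frame's shift included), slid home so that the red latch is up behind it (under 2 mm down); the base level on the bench, all at rest (z of top_tote in the frame of base_tote between 0.057 and 0.0625 m and y of top_tote in the frame of base_tote between -0.004 and 0.004 m and angle between the x axis of top_tote and the x axis of base_tote, either way round below 0.06 rad and x of top_tote in the frame of base_tote between -0.009 and 0.008 m and value of joint latch below 0.002 m and angle between base_tote's own z axis and vertical below 0.03 rad and height (world z) of base_tote below 0.004 m and linear speed of each of top_tote, base_tote below 0.02 m/s); the robot touches nothing.
It fails at once if the base tote is pushed more than 25 mm from its place (distance of base_tote from where it was at the start of the episode above 0.025 m).
It fails at once if the oil can is moved more than 30 mm (distance of oil_can from where it was at the start of the episode above 0.03 m).
It fails at once if the brush tin is moved more than 30 mm (distance of scriber_tin from where it was at the start of the episode above 0.03 m).
It fails at once if the steel cup is moved more than 30 mm (distance of steel_cup from where it was at the start of the episode above 0.03 m).
It also fails if it takes over 48 s, if anything falls off the work surface, if the arm or the gripper's body presses on something with over 40 N, if the wrist force passes 120 N, or if a joint passes its speed limit or range.

ROBOT

A 6-joint arm with a two-finger parallel gripper is mounted at the origin on a cart in front of the work surface, level with it; the furniture and walls round the work are solid. World frame = base frame: x ahead of the robot, y to its left, z up, the work surface at z = 0. Lengths are in m, angles in rad, forces in N, time in s.
With the tool pointing down it reaches from about 0.3 to 0.875 m from the base axis. Payload 6.4 kg.
Tool frame: the origin (TCP) lies midway between the tips of the shut fingers; the grasp point (between the pads) lies 19 mm behind it; z points along the fingers, y is the line along which they close (so a half turn about z gives the same grasp; the last joint's range is limited). The gripper opens to 85 mm and grips with 20 to 120 N. Pads are 22 mm wide; open, the fingers measure 114 mm over their backs; the gripper's body (76 mm by 85 mm) begins 54 mm behind the grasp point. The pads swing forward as they close: fully open they stand 13 mm farther back than shut.
Start: joints at [1.068, 0.181, 1.607, -0, 1.354, -0.206], TCP at [0.168, 0.55, 0.231] pointing down, gripper open.
Joint ranges: [-2.99, 2.99], [-0.89, 2.07], [0.3, 2.58], [-1.14, 4.28], [0, 2.63], [-3.12, 3.12]. Speed limits (rad/s): [2.57, 2.57, 3.01, 3.14, 3.14, 3.14].

INTERFACE

Orientations are given as [roll, pitch, yaw] about the fixed x, y, z axes, in that order (R = Rz(yaw) Ry(pitch) Rx(roll)).
In Python, from rig import ctrl gives the robot as it stands.
- The arm moves only by the shell command python3 -m inch 'ROWS' [FORCE]. ROWS is JSON, a list of rows, each a list of 7 numbers: the opening, from 0 (shut) to 1 (fully open), then the shift along the tool's x, y, z in units of 30 mm (1.0 is 30 mm), then the turn, a rotation vector about the tool's x, y, z in degrees. In form: [[claw, x, y, z, rx, ry, rz], ...]. A call has 1 to 8 rows; each row is the pose to reach, as a shift and turn from the pose commanded when the call began, along the tool's axes at that moment; what a row does not reach only later rows make up. A row lasts 1/10 s, in which the tool goes at most 50 mm and 8.59 degrees, less where a joint would pass 70% of its speed; a pose out of reach is approached as far as the arm can. A call with a gripper value outside its range is refused whole. The fingers move at their own pace and stop on an object; FORCE is the grip in N (left out, the last holds). Time passes only in rows, so rows that repeat a pose let the fingers close. It gives the time, the measured TCP pose, the force, the opening and the grip force at its end, in the units of the state.
- ctrl.observe(): the state, without advancing time (a new reading comes with each control period).
- ctrl.snapshot(name): name is "scene" or "side" or "wrist"; returns (picture, depth): 400x640x3 uint8, blue, green, red; 400x640 float32, m along the optical axis (not along the pixel's ray), 0 where there is no reading.
- ctrl.get_calibration(name): a dict with "fx", "fy", "cx", "cy" (pixels), "T" (4x4, takes a point from camera to world coordinates). Camera axes: x right, y up, looking along -z (the intrinsics and any distortion apply to the point x, -y, -z); pixel columns grow to the right and rows downward; lengths in m; the calibration is good to about 2 mm. A picture is of the moment at which its call begins: read the wrist's pose just before it. get_calibration takes no time and is no camera call; for the wrist camera it gives the pose at the moment of the call.
- ctrl.close_job(): hands the job in; it is judged then, once.
The state is a dict: "time": time; "joint_positions": joint angles; "qd": joint speeds; "tau": joint torques, N m; "tcp_pos": TCP position; "tool_rot": TCP orientation; "ft_force": force on the tool from outside, world axes, zero at the start; "wrist_torque": the same for the moment, N m; "grip_width": finger opening in m; "grasp_force": force on a finger pad.
Only numpy, scipy, OpenCV 4.12 (cv2) and the standard library are available. Lean on these libraries where they do the work, as an engineer would, in place of code of your own. Each camera call takes 0.05 s, during which the arm holds its last target. There are 200 camera calls.

## Working session

There is one attempt and no reset: what is moved stays moved. The work goes in short steps, Python scripts to look and compute and a shell command to move; the robot and the scene stay as the last step left them, time stands still between calls to the robot, and variables do not carry over. Pictures are saved under pics/ and viewed, at most 10 in all, crops included, and the job is handed in when it is done.

```bash
ls; mkdir -p pics; python3 - <<'E'
from rig import ctrl
import cv2,numpy as np
s=ctrl.observe();print({k:np.round(v,3).tolist() for k,v in s.items()})
for n in("scene","side","wrist"):
    c=ctrl.get_calibration(n)
    im,d=ctrl.snapshot(n);cv2.imwrite(f"pics/{n}0.png",im);np.savez(f"pics/{n}0.npz",im=im,d=d,T=c["T"],k=[c["fx"],c["fy"],c["cx"],c["cy"]]);print(n,c)
a=cv2.imread("pics/scene0.png");b=cv2.imread("pics/side0.png")
E
```

```text
pics
{'time': 0.0, 'joint_positions': [1.068, 0.182, 1.608, 0.0, 1.354, -0.206], 'qd': [-0.002, 0.0, 0.001, -0.001, -0.0, 0.001], 'tau': [0.002, -44.486, -35.135, 0.0, 0.009, 0.0], 'tcp_pos': [0.168, 0.549, 0.23], 'tool_rot': [-3.14, -0.0, 2.845], 'ft_force': [-0.178, 0.067, -0.596], 'wrist_torque': [-0.024, 0.013, 0.051], 'grasp_force': 0.0, 'grip_width': 0.085}
scene {'fx': 402.57509544060787, 'fy': 402.57509544060787, 'cx': 313.7342263679824, 'cy': 193.53149383871525, 'T': array([[ 0.6223111 ,  0.51181726, -0.59226007,  0.06958472],
       [-0.78247567,  0.38600014, -0.4886059 , -0.40001691],
       [-0.02146446,  0.76749397,  0.64069672,  0.62889904],
       [ 0.        ,  0.        ,  0.        ,  1.        ]])}
side {'fx': 443.21779851000673, 'fy': 443.21779851000673, 'cx': 320.61649578734057, 'cy': 198.81254396844292, 'T': array([[ 0.96956509,  0.0989698 , -0.22393862,  0.38172355],
       [-0.24381634,  0.47359608, -0.84632166, -0.72963237],
       [ 0.02229616,  0.87516383,  0.48331268,  0.48789542],
       [ 0.        ,  0.        ,  0.        ,  1.        ]])}
wrist {'fx': 280.47205246880196, 'fy': 280.47205246880196, 'cx': 321.9801637926626, 'cy': 201.04458086969922, 'T': array([[ 2.94157675e-01, -9.08799485e-01, -2.95896534e-01,
         9.11582013e-02],
       [ 9.55756900e-01,  2.79673735e-01,  9.11666014e-02,
         5.71847917e-01],
       [-9.76713512e-05, -3.09622510e-01,  9.50859554e-01,
         3.73117275e-01],
       [ 0.00000000e+00,  0.00000000e+00,  0.00000000e+00,
         1.00000000e+00]])}
```

View pics/scene0.png

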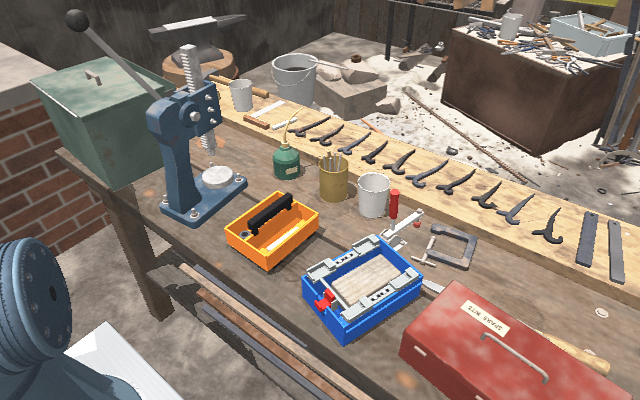

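View pics/side0.png

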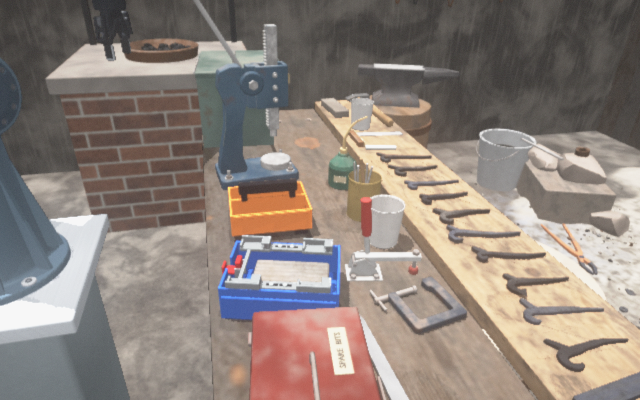

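The scene view shows the orange tote at about (272,230) with its handle running (250,230) to (292,198). The blue base is at about (362,285), with the red latch at (325,300) on its near-left end. The can, tin and cup are behind at (286,160), (334,178) and (373,195). The side view agrees: orange at (270,208), base at (282,275), latch at (232,265).

```bash
cat > h.py <<'E'
import cv2,numpy as np
def load(n):
    z=np.load(f"pics/{n}.npz");return z["im"],z["d"],z["T"],z["k"]
def cloud(im,d,T,k):
    v,u=np.mgrid[:400,:640]
    p=np.stack([(u-k[2])/k[0]*d,-(v-k[3])/k[1]*d,-d],-1)
    w=p@T[:3,:3].T+T[:3,3]; w[d<=0]=np.nan
    return w
def hsv(im): return cv2.cvtColor(im,cv2.COLOR_BGR2HSV)
def blob(m):
    n,l,s,_=cv2.connectedComponentsWithStats(m.astype(np.uint8)); return l==1+np.argmax(s[1:,4])
E
python3 - <<'E'
from h import *
for n in("scene0","side0"):
    im,d,T,k=load(n);w=cloud(im,d,T,k);h=hsv(im)
    H,S,V=h[...,0],h[...,1],h[...,2]
    roi=np.zeros_like(H,bool)
    roi[150:360,200:440]=1
    ms={"orange":blob(roi&(H>8)&(H<22)&(S>190)&(V>120)),"blue":blob(roi&(H>100)&(H<125)&(S>180))}
    ys,xs=np.where(ms["orange"]);box=np.zeros_like(roi);box[ys.min()-20:ys.max(),xs.min():xs.max()]=1
    ms["black"]=blob(box&(V<60)&(w[...,2]>.065)&(w[...,2]<.11))
    ms["red"]=blob(roi&((H<5)|(H>175))&(S>180)&(w[...,2]>.03)&(w[...,2]<.12)&(w[...,0]<.45))
    for q,m in ms.items():
        p=w[m];p=p[~np.isnan(p[:,0])]
        print(n,q,len(p),"z pct",np.round(np.percentile(p[:,2],[1,50,90,99]),3),"c",p.mean(0).round(3))
        zr={"orange":(.050,.066),"blue":(.04,.075),"black":(.085,.1),"red":(.0,.2)}[q]
        t=p[(p[:,2]>zr[0])&(p[:,2]<zr[1])]
        if len(t)>8:
            (c,s,a)=cv2.minAreaRect((t[:,:2]*1000).astype(np.float32));print("  rect",np.round(c,1),np.round(s,1),round(a,1),len(t))
    print({q:[int(x) for x in (np.where(m)[1].min(),np.where(m)[1].max(),np.where(m)[0].min(),np.where(m)[0].max())] for q,m in ms.items()})
a=cv2.imread("pics/scene0.png")[180:350,215:435];b=cv2.imread("pics/side0.png")[170:325,210:350]
f=lambda x:cv2.resize(x,(400,400*x.shape[0]//x.shape[1]),interpolation=cv2.INTER_CUBIC)
a,b=f(a),f(b);o=np.zeros((600,800,3),np.uint8);o[:a.shape[0],:400]=a;o[:b.shape[0],400:]=b
c=cv2.imread("pics/wrist0.png");o[350:550,:320]=cv2.resize(c,(320,200));cv2.imwrite("pics/mix.png",o)
E
```

```text
scene0 orange 1198 z pct [0.015 0.035 0.053 0.057] c [0.442 0.015 0.036]
  rect [445.6  14.2] [ 91.5 190.2] 49.5 193
scene0 blue 2026 z pct [0.003 0.029 0.054 0.059] c [ 0.424 -0.197  0.03 ]
  rect [ 467.6 -177.3] [125.9 178.5] 72.7 762
scene0 black 433 z pct [0.066 0.086 0.094 0.095] c [0.47  0.046 0.085]
  rect [475.9  49.4] [ 14.4 112.8] 87.9 235
scene0 red 155 z pct [0.044 0.054 0.067 0.069] c [ 0.391 -0.153  0.055]
  rect [ 391.1 -148.8] [23.3 30.1] 71.4 155
{'orange': [225, 318, 216, 270], 'blue': [302, 422, 275, 345], 'black': [248, 292, 196, 233], 'red': [315, 334, 289, 311]}Traceback (most recent call last):
  File "<stdin>", line 7, in <module>
  File "h.py", line 11, in blob
    n,l,s,_=cv2.connectedComponentsWithStats(m.astype(np.uint8)); return l==1+np.argmax(s[1:,4])
                                                                              ~~~~~~~~~^^^^^^^^^
    return _wrapfunc(a, 'argmax', axis=axis, out=out, **kwds)
    return bound(*args, **kwds)
ValueError: attempt to get argmax of an empty sequence
```

```bash
python3 - <<'E'
from h import *
for n in("scene0","side0"):
    im,d,T,k=load(n);w=cloud(im,d,T,k);h=hsv(im)
    H,S,V=h[...,0],h[...,1],h[...,2]
    print(n,h[215 if n=="side0" else 255, 250])
    R=((abs(w[...,0]-.46)<.14)&(abs(w[...,1]+.06)<.25))
    for q,m,z in(("orange rim",(H>8)&(H<24)&(S>150)&(V>120)&(w[...,1]<.15)&(w[...,1]>-.08),(.052,.063)),("blue",(H>100)&(H<125)&(S>150),(.045,.07)),("black",(V<70)&(w[...,1]>-.04)&(w[...,1]<.13),(.088,.1)),("can",(w[...,1]>-.1),(.12,.2)),
      ("yellow",(H>23)&(H<33)&(S>150)&(V>100),(0,.03)),("grey",(S<60)&(w[...,1]<-.08),(.069,.074))):
        m=R&m&(w[...,2]>z[0])&(w[...,2]<z[1]);
        if m.sum()<6: print(q,m.sum());continue
        t=w[m]
        (c,s,a)=cv2.minAreaRect((t[:,:2]*1000).astype(np.float32));print(q,np.round(c,1),np.round(s,1),round(a,1),len(t),"z",np.percentile(t[:,2],[5,50,95]).round(3))
a=cv2.imread("pics/scene0.png")[180:350,215:435];b=cv2.imread("pics/side0.png")[170:325,210:350]
f=lambda x:cv2.resize(x,(400,400*x.shape[0]//x.shape[1]),interpolation=cv2.INTER_CUBIC)
a,b=f(a),f(b);o=np.zeros((600,800,3),np.uint8);o[:a.shape[0],:400]=a;o[:b.shape[0],400:]=b
c=cv2.imread("pics/wrist0.png");o[350:550,:320]=cv2.resize(c,(320,200));cv2.imwrite("pics/mix.png",o)
E
```

```text
scene0 [ 12 197 231]
orange rim [477.8  51.1] [126.6 157. ] 88.3 662 z [0.052 0.056 0.061]
blue [ 484.4 -105.4] [284.5 186.5] 77.3 1101 z [0.046 0.054 0.061]
black [476.4  50.2] [ 15.5 113.9] 87.6 344 z [0.089 0.094 0.096]
can 0
yellow [481.8  35.4] [ 74.8 120.7] 53.8 68 z [0.016 0.017 0.019]
grey [ 468.3 -174.2] [125.8 154.4] 73.0 531 z [0.07  0.071 0.073]
side0 [ 20 142 247]
orange rim [480.2  48.8] [123.6 152.7] 87.5 511 z [0.052 0.055 0.06 ]
blue [ 469.9 -177.7] [127.6 173.7] 73.0 142 z [0.045 0.057 0.059]
black [462.5  43.1] [ 3.7 71.8] 85.4 12 z [0.088 0.089 0.09 ]
can 0
yellow 0
grey [ 460.5 -204.6] [190.2 152.4] 73.1 517 z [0.069 0.071 0.072]
```

View pics/mix.png

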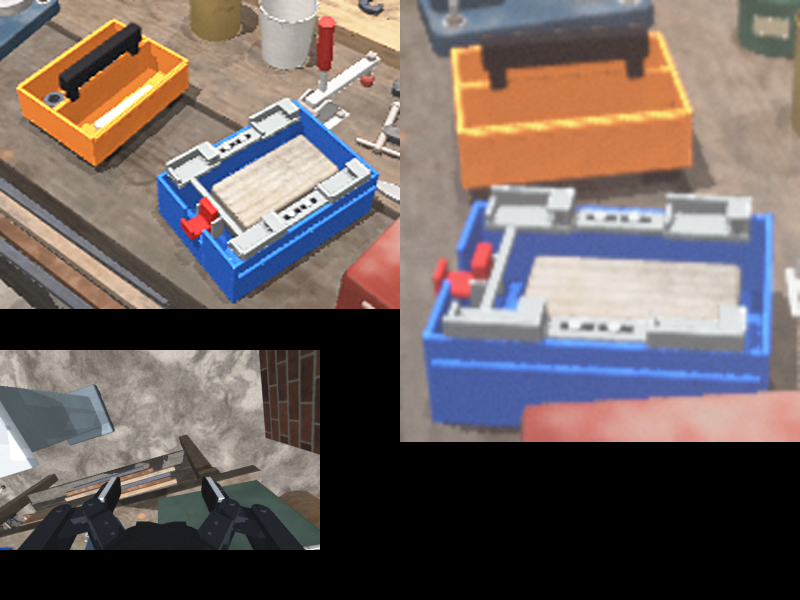

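The crops show the whole base frame (latch at crop pixel (205,218)). The rib end of the orange tote is not visible, so I'll check it once the tote is lifted. Next I look for obstacles along the path.

```bash
python3 - <<'E'
from h import *
P=[]
for n in("scene0","side0"):
    w=cloud(*load(n)).reshape(-1,3);P.append(w[~np.isnan(w[:,0])])
P=np.vstack(P)
print("max z (cm) rows x .1.., cols y .5..-.3")
ys=np.arange(.5,-.33,-.04);print("      ",*[f"{y*100:4.0f}" for y in ys])
for x in np.arange(.1,.8,.04):
    r=[]
    for y in ys:
        m=(abs(P[:,0]-x)<.02)&(abs(P[:,1]-y)<.02)&(P[:,2]<.7);r.append(f"{np.percentile(P[m,2],99)*100:4.0f}" if m.sum()>3 else "   .")
    print(f"{x:.2f}  ",*r)
E
```

```text
max z (cm) rows x .1.., cols y .5..-.3
         50   46   42   38   34   30   26   22   18   14   10    6    2   -2   -6  -10  -14  -18  -22  -26  -30
0.10    -74  -74  -74  -74  -74  -74    .    .    .    0    0    1    9   37   37    0    0    0    .    .    .
0.14     38   34  -74  -74  -74  -74  -74    .    .    0    0    0    0    0    0    0    0   -0    .    .    .
0.18     38   32  -74  -74  -74  -74  -74    .    .    .    .    .    .    .    .    .    .    .    .    .    .
0.22    -74  -74  -74  -74  -74  -74  -74    .    .    .    .    .    .    .    .    .    .    .    .    .    .
0.26    -74  -74  -74  -74  -74  -74  -74    .    .    .    .    .    .    .    .    .    .    .    .    .    .
0.30    -74  -74  -74  -74  -74  -74  -74  -74    .    .    .    .    .    .    .    .    .    .    .    .    .
0.34     21   21    0    0    0   46    0    0    0    0    0    0    0    0    0    0    0    0    0    0    0
0.38     21   21    0    0    2   45    9    2    0    0    0    5    6    5    0    6    7    7    7    0    0
0.42     21   21    0    0   12   36   27    4    0  
[... 366 characters left out ...]
  0    7    6    7    7    8
0.58     20   20    0    0    2    4   26    3    0    0    0    0    0    0    0    0    6    6    0    1    1
0.62      0    0    0    0    0    0    0    0    0    0    0    0    0    0    0    0   15    4    1    1    1
0.66      0    0    0    0    0    0    0    8   12    6    0   13   11    8    8    8    4    4    1    2    2
0.70      0    0    0    0    0    0    0    .   17    6    0   12   12    8    8    8    4    5    1    1    2
0.74      2    2    2    2    2    2    2    2    2    2    2    2    2    2    2    2    2    2    2    2    2
0.78     10    4    4    4    4    2    2    2    2    2    2    2    2    2    2    3    3    2    2    2    2
```

```bash
python3 - <<'E'
from h import *
w=cloud(*load("scene0"))
for u,v in((77,20),(72,15),(95,42),(120,60),(145,80),(160,90)):print(u,v,w[v,u].round(3))
E
```

```text
77 20 [0.348 0.295 0.444]
72 15 [0.346 0.302 0.45 ]
95 42 [0.369 0.309 0.401]
120 60 [0.401 0.311 0.36 ]
145 80 [0.549 0.533 0.21 ]
160 90 [0.545 0.468 0.203]
```

```bash
python3 -m inch '[[1,-0.6,-1.5,0,0,0,0],[1,-1.1,-3.0,0,0,0,0],[1,-1.6,-4.5,0,0,0,0],[1,-2.2,-6.0,0,0,0,0],[1,-2.6,-7.2,0,0,0,0],[1,-3.6,-8.3,0,0,0,0],[1,-4.6,-9.4,0,0,0,0],[1,-5.6,-10.4,0,0,0,0]]'
cat > go.py <<'E'
import sys,numpy as np
from rig import ctrl
from scipy.spatial.transform import Rotation as R
# usage: go.py x y z [yawdeg]: units from the measured pose, tool pointing down
s=ctrl.observe();p=np.array(s["tcp_pos"]);r=R.from_euler("xyz",s["tool_rot"])
d=np.array([float(a) for a in sys.argv[1:4]])-p
print("now",p.round(4),np.degrees(s["tool_rot"]).round(2),"F",np.round(s["ft_force"],1),"q",np.round(s["joint_positions"],2))
print("units",(r.inv().apply(d)/.03).round(3))
if len(sys.argv)>4:
    t=R.from_euler("xyz",[180,0,float(sys.argv[4])],degrees=True);print("rotvec",np.degrees((r.inv()*t).as_rotvec()).round(2))
E
python3 go.py .476 .05 .14 177.8
```

```text
time: 0.95
tcp_pos: [0.2375, 0.2009, 0.2313]
tool_rot: [3.141, 0.001, 2.846]
ft_force: [1.1, 0.9, -0.7]
grip_width: 0.0858
grasp_force: 0.0
now [0.2375 0.2009 0.2313] [1.7997e+02 6.0000e-02 1.6306e+02] F [ 1.1  0.9 -0.7] q [ 0.31 -0.51  2.2  -0.    1.45 -0.96]
units [-9.067 -2.498  3.05 ]
rotvec [  0.02   0.06 -14.74]
```

```bash
python3 -m inch '[[1,-1.5,-0.4,0.3,0,0,-3],[1,-3.0,-0.8,0.6,0,0,-6],[1,-4.5,-1.2,0.9,0,0,-9],[1,-6.0,-1.7,1.2,0,0,-12],[1,-7.5,-2.1,1.5,0,0,-14.7],[1,-9.07,-2.5,1.8,0,0,-14.7],[1,-9.07,-2.5,1.8,0,0,-14.7]]'
python3 - <<'E'
from rig import ctrl
from h import *
s=ctrl.observe();c=ctrl.get_calibration("wrist");im,d=ctrl.snapshot("wrist");k=[c["fx"],c["fy"],c["cx"],c["cy"]]
w=cloud(im,d,np.array(c["T"]),k);h=hsv(im);cv2.imwrite("pics/w1.png",im)
z=w[...,2]
m=(h[...,2]<80)&(z>.085)&(z<.102)&(abs(w[...,0]-.476)<.08)&(abs(w[...,1]-.05)<.03);m=blob(m)
t=w[m];print(m.sum(),np.percentile(t[:,2],[5,50,95]).round(4),cv2.minAreaRect((t[:,:2]*1000).astype(np.float32)),t.mean(0))
m=(h[...,0]>8)&(h[...,0]<24)&(h[...,1]>150)&(z>.045)&(z<.07)&(abs(w[...,1]-.05)<.1)
t=w[m];print(m.sum(),np.percentile(t[:,2],[5,50,95]).round(4),cv2.minAreaRect((t[:,:2]*1000).astype(np.float32)))
E
python3 go.py .477 .05 .066 177.8
```

```text
time: 1.65
tcp_pos: [0.4786, 0.0479, 0.1746]
tool_rot: [-3.141, -0.003, 3.097]
ft_force: [-0.1, 0.4, -0.1]
grip_width: 0.0851
grasp_force: 0.0
2263 [0.0921 0.094  0.0951] ((477.2164001464844, 51.6702880859375), (14.7117280960083, 114.19053649902344), 88.2833251953125) [0.47255169 0.05189243 0.09387266]
3241 [0.0466 0.0571 0.0593] ((530.2088623046875, 49.10144805908203), (124.97344207763672, 260.0285339355469), 87.88510131835938)
now [0.4764 0.0495 0.1753] [179.98  -0.24 177.52] F [-0.   0.1  0.3] q [-0.14  0.03  1.89 -0.    1.22 -1.67]
units [-0.033  0.016  3.642]
rotvec [ 0.02 -0.24 -0.28]
```

View pics/w1.png

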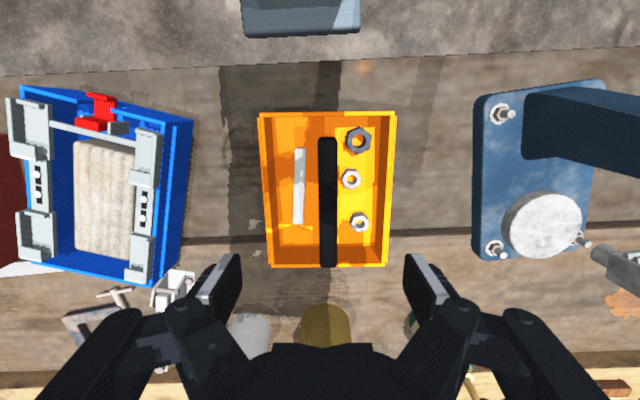

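The wrist view shows the handle between the open fingers ((327,137) to (327,267)), and the base at left with its latch at (98,112). I'll measure the frame against the base body from here.

```bash
python3 - <<'E'
from rig import ctrl
from h import *
th=np.radians(-17.2);ex=np.array([np.cos(th),np.sin(th)]);ey=np.array([-ex[1],ex[0]]);C=np.array([.468,-.177])
for n in("wrist","scene"):
    c=ctrl.get_calibration(n);im,d=ctrl.snapshot(n);k=[c["fx"],c["fy"],c["cx"],c["cy"]]
    np.savez(f"pics/{n}1.npz",im=im,d=d,T=c["T"],k=k)
    w=cloud(im,d,np.array(c["T"]),k);h=hsv(im);z=w[...,2]
    H,S=h[...,0],h[...,1]
    near=(abs((w[...,:2]-C)@ex)<.1)&(abs((w[...,:2]-C)@ey)<.072)
    B=blob(near&(H>100)&(H<125)&(S>150)&(z>.048)&(z<.066));G=near&(S<75)&(z>.068)&(z<.075)
    for q,m in(("blue",B),("grey",G)):
        t=w[m];print(n,q,m.sum(),"z",np.percentile(t[:,2],[5,50,95]).round(4),[np.round(v,1) for v in cv2.minAreaRect((t[:,:2]*1000).astype(np.float32))])
        a=(t[:,:2]-C)@ex*1000;b=(t[:,:2]-C)@ey*1000
        print("   x ext",np.percentile(a,[0,1,99,100]).round(1),"y ext",np.percentile(b,[0,1,99,100]).round(1))
        for sg in(1,-1):
            r=(sg*b>45);
            if r.sum()>5:print("   side",sg,"x",np.percentile(a[r],[0,1,99,100]).round(1))
E
```

```text
wrist blue 1513 z [0.0489 0.0561 0.0597] [array([ 481.4, -120.5]), array([ 46.5, 182.1]), np.float64(84.5)]
   x ext [-88.8 -88.6  86.7  88.1] y ext [16.6 19.6 64.8 65. ]
   side 1 x [-88.8 -88.6  87.   88.1]
wrist grey 2387 z [0.0686 0.0708 0.0721] [array([ 468.1, -175.2]), array([126.2, 154.5]), np.float64(72.9)]
   x ext [-77.7 -76.2  75.   76.8] y ext [-61.4 -59.5  64.5  64.9]
   side 1 x [-77.7 -76.3  75.   76. ]
   side -1 x [-77.7 -76.5  75.3  76.8]
scene blue 666 z [0.0488 0.0561 0.0607] [array([ 468. , -176.3]), array([122.2, 179. ]), np.float64(73.4)]
   x ext [-89.3 -88.8  88.7  89.7] y ext [-60.2 -59.8  50.   62.6]
   side 1 x [84.7 84.7 88.5 88.7]
   side -1 x [-88.8 -88.6  87.2  88.5]
scene grey 573 z [0.0687 0.0714 0.0732] [array([ 468.5, -174.3]), array([125.2, 154.6]), np.float64(72.9)]
   x ext [-77.7 -76.5  75.6  77.1] y ext [-59.9 -59.5  64.9  65.4]
   side 1 x [-77.7 -76.5  75.5  76.1]
   side -1 x [-77.5 -76.5  75.7  77.1]
```

```bash
python3 -m inch '[[1,-0.03,-0.01,1.2,0,0,0],[1,-0.03,-0.01,2.4,0,0,0],[1,-0.03,-0.01,3.4,0,0,0],[1,-0.03,-0.01,3.63,0,0,0],[1,-0.03,-0.01,3.63,0,0,0]]'; python3 go.py .477 .05 .066 177.8
```

```text
time: 2.3
tcp_pos: [0.4756, 0.0516, 0.0685]
tool_rot: [3.141, -0.001, 3.103]
ft_force: [-0.2, -0.6, 0.3]
grip_width: 0.0853
grasp_force: 0.0
now [0.4756 0.0516 0.0685] [ 1.7999e+02 -7.0000e-02  1.7776e+02] F [-0.2 -0.6  0.3] q [-0.14  0.19  1.97  0.    0.98 -1.67]
units [-0.049 -0.052  0.083]
rotvec [ 0.01 -0.07 -0.04]
```

```bash
python3 -m inch '[[0,0,0,0.05,0,0,0],[0,0,0,0.05,0,0,0],[0,0,0,0.05,0,0,0],[0,0,0,0.05,0,0,0],[0,0,0,0.05,0,0,0],[0,0,0,0.05,0,0,0]]' 90
python3 -m inch '[[0,0,0,0,0,0,0],[0,0,0,-1,0,0,0],[0,0,0,-2,0,0,0],[0,0,0,-3,0,0,0],[0,0,0,-4,0,0,0],[0,0,0,-5,0,0,0],[0,0,0,-6,0,0,0],[0,0,0,-6,0,0,0]]'
python3 - <<'E'
from rig import ctrl
from h import *
s=ctrl.observe();print(np.round(s["tcp_pos"],4),np.degrees(s["tool_rot"]).round(2),s["grip_width"],np.round(s["ft_force"],2),np.round(s["wrist_torque"],2))
o=[]
for n in("scene","side"):
    c=ctrl.get_calibration(n);im,d=ctrl.snapshot(n);np.savez(f"pics/{n}2.npz",im=im,d=d,T=c["T"],k=[c["fx"],c["fy"],c["cx"],c["cy"]])
    w=cloud(im,d,c["T"],[c["fx"],c["fy"],c["cx"],c["cy"]]);h=hsv(im)
    m=(h[...,1]>150)&(abs(w[...,0]-.476)<.12)&(abs(w[...,1]-.05)<.1)&(w[...,2]>.15)
    v,u=np.where(m);print(n,u.min(),u.max(),v.min(),v.max());a=im[max(v.min()-30,0):v.max()+40,u.min()-20:u.max()+20]
    f=400/a.shape[1];o.append(cv2.resize(a,None,fx=f,fy=f,interpolation=cv2.INTER_CUBIC)[:600])
O=np.zeros((max(x.shape[0] for x in o),800,3),np.uint8)
for i,x in enumerate(o):O[:x.shape[0],400*i:400*i+x.shape[1]]=x[:,:400]
cv2.imwrite("pics/lift.png",O)
E
```

```text
time: 2.9
tcp_pos: [0.4772, 0.0509, 0.0675]
tool_rot: [3.141, 0.001, 3.101]
ft_force: [-0.8, 3.4, 5.2]
grip_width: 0.0144
grasp_force: 88.8
time: 3.7
tcp_pos: [0.4786, 0.0503, 0.2499]
tool_rot: [-3.141, 0.006, 3.101]
ft_force: [1.7, 0.0, -6.6]
grip_width: 0.0144
grasp_force: 89.6
[0.4786 0.0503 0.2499] [-179.94    0.35  177.69] 0.014399854897026377 [ 1.71  0.   -6.64] [ 0.01 -0.15 -0.03]
scene 209 318 125 199
side 221 312 100 148
```

View pics/lift.png

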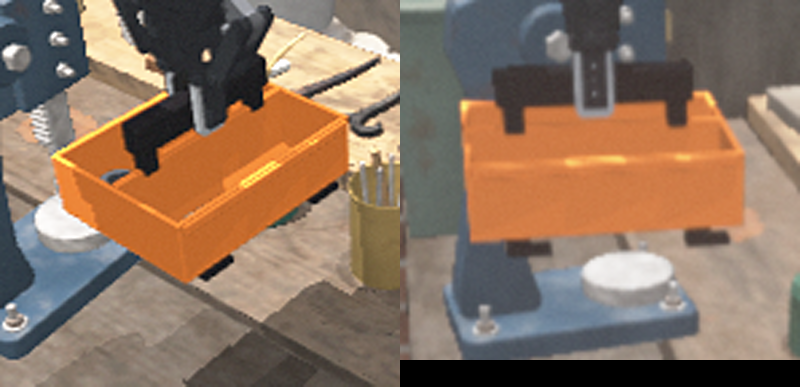

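The side view of the lifted tote shows the feet at crop pixels 508–550 and 687–728. The tote body spans 468–742, so the feet lie about 23–47 mm from the left end and 8 mm from the right end. The toes therefore point right, the tote's +x is world +x, and only about a 15° turn is needed. Next I measure the tote in the hand.

```bash
python3 - <<'E'
from h import *
th=np.radians(-2.3);ex=np.array([np.cos(th),np.sin(th)]);ey=np.array([-ex[1],ex[0]]);C=np.array([.4786,.0503])
for n in("scene2","side2"):
    im,d,T,k=load(n);w=cloud(im,d,T,k);h=hsv(im);z=w[...,2]
    near=(abs((w[...,:2]-C)@ex)<.11)&(abs((w[...,:2]-C)@ey)<.075)
    O=near&(h[...,0]>5)&(h[...,0]<24)&(h[...,1]>150)&(z>.15);K=near&(h[...,2]<60)&(z>.25)&(z<.285);
    F=near&(h[...,2]<70)&(z>.17)&(z<.205)
    for q,m in(("rim",O&(z>np.nanpercentile(z[O],99.5)-.008)),("all",O),("bar",K),("feet",F)):
        if m.sum()<5: continue
        t=w[m];a=(t[:,:2]-C)@ex*1000;b=(t[:,:2]-C)@ey*1000
        print(n,q,m.sum(),"z",np.percentile(t[:,2],[1,50,99]).round(4),"x",np.percentile(a,[0,1,99,100]).round(1),"y",np.percentile(b,[0,1,99,100]).round(1),[np.round(v,1) for v in cv2.minAreaRect((t[:,:2]*1000).astype(np.float32))])
E
python3 go.py .4578 -.1715 .25 162.9
```

```text
scene2 rim 136 z [0.2419 0.2428 0.2755] x [-76.7 -73.2  76.6  77.6] y [-61.3 -61.1  11.3  56.8] [array([480.5,  26.7]), array([108.8, 158.3]), np.float64(62.2)]
scene2 all 4390 z [0.1974 0.2218 0.2434] x [-78.3 -77.6  76.7  80.4] y [-64.5 -63.4  56.8  61.7] [array([479.7,  48.7]), array([126.2, 158.6]), np.float64(87.5)]
scene2 bar 696 z [0.251  0.2702 0.2838] x [-58.1 -57.2  55.1  57. ] y [-23.3 -21.8   7.6   8.4] [array([477.2,  43. ]), array([ 31.5, 114.3]), np.float64(77.8)]
scene2 feet 71 z [0.1836 0.1872 0.191 ] x [-57.9 -57.7  71.3  71.5] y [-57.5 -57.2 -52.7 -52. ] [array([483.2,  -4.6]), array([  5.1, 129.3]), np.float64(87.9)]
side2 rim 886 z [0.2316 0.2356 0.2398] x [-76.8 -75.9  76.5  77.7] y [-65.4 -63.8  58.   59. ] [array([478.9,  47.1]), array([124.5, 154.5]), np.float64(87.7)]
side2 all 3506 z [0.1941 0.2239 0.2393] x [-76.8 -75.1  76.   77.7] y [-65.4 -62.9  58.5  61.1] [array([478.9,  48. ]), array([126.5, 154.5]), np.float64(87.5)]
side2 bar 31 z [0.2546 0.2675 0.2737] x [-55.7 -55.2  40.5  42. ] y [-9.8 -9.7 -1.7 -1.7] [array([471.5,  44.8]), array([ 8.1, 97.8]), np.float64(87.5)]
side2 feet 40 z [0.1804 0.1831 0.187 ] x [-56.8 -56.8 -34.9 -34.3] y [-58.2 -57.7 -50.4 -49.5] [array([431.1,  -1. ]), array([ 8.4, 22.6]), np.float64(82.5)]
now [0.476  0.0507 0.2453] [-1.7999e+02 -9.0000e-02  1.7769e+02] F [-0.8  0.2 -6.6] q [-0.14 -0.05  1.82 -0.    1.37 -1.67]
units [ 0.308 -7.424 -0.154]
rotvec [-0.02 -0.09 14.79]
```

```bash
python3 -m inch '[[0,0.05,-0.7,0,0,0,2],[0,0.1,-1.8,0,0,0,4],[0,0.15,-3.0,0,0,0,6],[0,0.2,-4.2,0,0,0,9],[0,0.25,-5.4,0,0,0,12],[0,0.28,-6.6,0,0,0,14],[0,0.3,-7.2,0,0,0,14.8],[0,0.3,-7.42,0,0,0,14.8]]'
python3 -m inch '[[0,0,0,0.8,0,0,0],[0,0,0,1.6,0,0,0],[0,0,0,2.2,0,0,0],[0,0,0,2.2,0,0,0],[0,0,0,2.2,0,0,0]]'
cat > rel.py <<'E'
from rig import ctrl
from h import *
import sys
th=np.radians(-17.1);ex=np.array([np.cos(th),np.sin(th)]);ey=np.array([-ex[1],ex[0]])
o=[]
for i in range(1):
    s=ctrl.observe();print("tcp",np.round(s["tcp_pos"],4),np.degrees(s["tool_rot"]).round(2),np.round(s["ft_force"],1))
tc=np.array(s["tcp_pos"]);C=tc[:2];zf=tc[2]-.064
for n in("scene","side"):
    c=ctrl.get_calibration(n);im,d=ctrl.snapshot(n);k=[c["fx"],c["fy"],c["cx"],c["cy"]];w=cloud(im,d,c["T"],k);h=hsv(im);z=w[...,2]
    np.savez(f"pics/{n}_{sys.argv[1]}.npz",im=im,d=d,T=c["T"],k=k);cv2.imwrite(f"pics/{n}_{sys.argv[1]}.png",im)
    X=(w[...,:2]-C)@ex*1000;Y=(w[...,:2]-C)@ey*1000
    near=(abs(X)<115)&(abs(Y)<75);H,S,V=h[...,0],h[...,1],h[...,2]
    for q,m in(("tote",near&(H>5)&(H<24)&(S>150)&(z>zf)),("feet",near&(V<70)&(z>zf-.01)&(z<zf+.012)),("blue",near&(H>100)&(H<125)&(S>150)&(z<.066)),("frame",near&(S<75)&(z>.067)&(z<.075)),("red",near&((H<5)|(H>175))&(S>170)&(z>.03)&(z<.08))):
        if m.sum()<8:continue
        print(n,q,m.sum(),"z",np.percentile(z[m],[1,50,99]).round(4),"x",np.percentile(X[m],[0,1,99,100]).round(1),"y",np.percentile(Y[m],[0,1,99,100]).round(1),"ang",[np.round(v,1) for v in cv2.minAreaRect(np.stack([X[m],Y[m]],1).astype(np.float32))])
E
python3 rel.py a; python3 go.py .4578 -.1715 .15 162.9
```

```text
time: 4.6
tcp_pos: [0.457, -0.1725, 0.2435]
tool_rot: [3.141, -0.005, 2.84]
ft_force: [0.5, 0.5, -6.7]
grip_width: 0.0141
grasp_force: 89.6
time: 5.1
tcp_pos: [0.4581, -0.1703, 0.1797]
tool_rot: [3.141, -0.003, 2.844]
ft_force: [0.7, 0.6, -6.0]
grip_width: 0.0145
grasp_force: 89.6
tcp [ 0.4581 -0.1703  0.1797] [ 1.7994e+02 -1.7000e-01  1.6294e+02] [ 0.7  0.6 -6. ]
scene tote 5365 z [0.1275 0.1498 0.1733] x [-78.2 -77.6  76.5  79.3] y [-64.3 -63.2  58.   61.6] ang [array([ 0.5, -1.4]), array([157.4, 125.9]), np.float64(0.1)]
scene feet 37 z [0.1131 0.1157 0.1178] x [-57.1 -56.4  69.4  70.5] y [-57.2 -57.1 -55.2 -55. ] ang [array([  6.7, -56.2]), array([  2. , 127.6]), np.float64(89.8)]
scene blue 2556 z [0.0016 0.0309 0.0606] x [-78.1 -77.6  98.7 100.5] y [-67.2 -66.2  58.2  59.8] ang [array([11.2, -3.6]), array([178.5, 127. ]), np.float64(0.1)]
scene frame 373 z [0.0671 0.0712 0.0737] x [-66.1 -65.7  87.1  89. ] y [-63.4 -63.2  59.8  61.1] ang [array([11.4, -1.1]), array([155.1, 124.5]), np.float64(0.0)]
scene red 220 z [0.0438 0.0522 0.069 ] x [-85.9 -85.2 -56.2 -55.9] y [-11.2 -10.8   6.7   7.7] ang [array([-70.9,  -1.4]), array([18.8, 29.9]), np.float64(88.2)]
side tote 5911 z [0.1274 0.1526 0.1728] x [-74.8 -72.5  79.4  80.8] y [-64.2 -62.9  57.7  59.6] ang [array([ 3.1, -2.2]), array([123.8, 155.7]), np.float64(89.9)]
side blue 273 z [0.0071 0.0447 0.0607] x [-75.1 -74.7 100.1 100.3] y [-68.  -65.9  49.1  54.3] ang [array([12. , -9.1]), array([181.1, 114.5]), np.float64(4.0)]
side frame 440 z [0.0671 0.0703 0.0723] x [-63.8 -62.1  88.3  88.5] y [-63.9 -63.   58.9  61.3] ang [array([12.2, -1.4]), array([153.1, 124.1]), np.float64(0.5)]
now [ 0.4593 -0.1713  0.1816] [-1.7999e+02  6.0000e-02  1.6292e+02] F [ 0.3 -0.5 -5.7] q [-0.6   0.04  1.87  0.    1.23 -1.87]
units [ 0.046 -0.021  1.052]
rotvec [-0.01  0.06  0.02]
```

The tote-to-frame offset is about 11 mm along x and about 0 in y, as wanted. Descending, then feeling for contact.

```bash
python3 -m inch '[[0,0,0,0.6,0,0,0],[0,0,0,1.1,0,0,0],[0,0,0,1.35,0,0,0],[0,0,0,1.45,0,0,0],[0,0,0,1.5,0,0,0],[0,0,0,1.55,0,0,0],[0,0,0,1.6,0,0,0],[0,0,0,1.6,0,0,0]]'; python3 go.py .4578 -.1715 .124 162.9
python3 -m inch '[[0,0,0,0.05,0,0,0],[0,0,0,0.1,0,0,0],[0,0,0,0.1,0,0,0]]'; python3 go.py .4578 -.1715 .124 162.9
python3 -m inch '[[0,0,0,0.05,0,0,0],[0,0,0,0.1,0,0,0],[0,0,0,0.1,0,0,0]]'; python3 go.py .4578 -.1715 .124 162.9
```

```text
time: 6.0
tcp_pos: [0.4591, -0.1716, 0.1333]
tool_rot: [-3.141, 0.001, 2.843]
ft_force: [0.5, 0.0, -5.0]
grip_width: 0.0145
grasp_force: 89.7
now [ 0.4591 -0.1716  0.1333] [-1.7998e+02  6.0000e-02  1.6290e+02] F [ 0.5  0.  -5. ] q [-0.6   0.11  1.91 -0.    1.13 -1.87]
units [ 0.044 -0.011  0.311]
rotvec [-0.02  0.06 -0.  ]
time: 6.3
tcp_pos: [0.459, -0.1715, 0.13]
tool_rot: [-3.141, 0.001, 2.843]
ft_force: [1.1, -1.0, -3.9]
grip_width: 0.0144
grasp_force: 89.8
now [ 0.459  -0.1715  0.13  ] [-1.7999e+02  4.0000e-02  1.6289e+02] F [ 1.1 -1.  -3.9] q [-0.6   0.11  1.91 -0.    1.12 -1.87]
units [ 0.039 -0.011  0.2  ]
rotvec [-0.01  0.04 -0.01]
time: 6.6
tcp_pos: [0.459, -0.1714, 0.1274]
tool_rot: [-3.141, 0.001, 2.843]
ft_force: [-1.6, 0.7, 1.9]
grip_width: 0.0148
grasp_force: 90.6
now [ 0.459  -0.1714  0.1274] [-1.7999e+02  3.0000e-02  1.6290e+02] F [-1.6  0.7  1.9] q [-0.6   0.12  1.91 -0.    1.12 -1.87]
units [ 0.038 -0.014  0.115]
rotvec [-0.01  0.03 -0.  ]
```

```bash
python3 -m inch '[[0,0,0,0.03,0,0,0],[0,0,0,0.06,0,0,0],[0,0,0,0.06,0,0,0]]'; python3 go.py .4578 -.1715 .124 162.9; python3 rel.py b
```

```text
time: 6.9
tcp_pos: [0.4591, -0.1715, 0.1273]
tool_rot: [-3.141, 0.0, 2.843]
ft_force: [-7.6, 4.6, 17.6]
grip_width: 0.0143
grasp_force: 93.3
now [ 0.4591 -0.1715  0.1273] [-1.7997e+02  2.0000e-02  1.6292e+02] F [-7.6  4.6 17.6] q [-0.6   0.12  1.91 -0.    1.12 -1.87]
units [ 0.04  -0.014  0.11 ]
rotvec [-0.03  0.02  0.02]
tcp [ 0.4591 -0.1715  0.1273] [-1.7997e+02  2.0000e-02  1.6292e+02] [-7.6  4.6 17.6]
scene tote 4782 z [0.0753 0.0963 0.1207] x [-78.1 -77.6  76.3  79.3] y [-64.3 -63.2  58.2  61.6] ang [array([ 0.6, -1.4]), array([157.4, 125.9]), np.float64(0.0)]
scene blue 2313 z [0.0012 0.0327 0.0604] x [-79.5 -78.9  96.7  99.6] y [-65.9 -65.4  58.3  61.6] ang [array([10.1, -2.2]), array([127.4, 179.1]), np.float64(89.9)]
scene frame 138 z [0.0671 0.0706 0.0747] x [-77.2 -77.   85.8  86.6] y [-62.7 -62.4  17.8  44.4] ang [array([-16.7, -42.7]), array([ 85.2, 194.2]), np.float64(58.5)]
scene red 115 z [0.0386 0.0414 0.0513] x [-87.  -86.9 -63.9 -63.5] y [-9.6 -9.2  8.   8.1] ang [array([-75.3,  -0.7]), array([23.5, 17.6]), np.float64(0.3)]
side tote 5572 z [0.0742 0.0982 0.1195] x [-76.  -73.7  78.3  79.7] y [-63.8 -62.5  58.1  59.8] ang [array([ 1.7, -1.8]), array([155.8, 123.5]), np.float64(0.2)]
side blue 57 z [0.0411 0.0447 0.0597] x [-76.1 -75.9  97.1  97.3] y [-65.8 -65.6  45.4  54.1] ang [array([ 17.1, -14.7]), array([207.7,  36.7]), np.float64(30.7)]
side frame 281 z [0.0673 0.0701 0.0724] x [-64.8 -63.9  87.1  87.2] y [-62.6 -62.   59.6  61.8] ang [array([11.1, -0.4]), array([152.3, 123.9]), np.float64(0.3)]
```

The tote is seated: its rim dropped 52 mm to give a foot plane of about 60 mm, the red latch is about 5 mm lower, and contact is firm. I ease the down-force and start sliding toward base +x (tool −x).

```bash
python3 -m inch '[[0,0,0,-0.04,0,0,0],[0,0,0,-0.04,0,0,0],[0,-0.06,0,-0.04,0,0,0],[0,-0.12,0,-0.04,0,0,0],[0,-0.18,0,-0.04,0,0,0],[0,-0.24,0,-0.04,0,0,0],[0,-0.24,0,-0.04,0,0,0]]'; python3 go.py .4705 -.175 .127 162.9
```

```text
time: 7.7
tcp_pos: [0.4638, -0.173, 0.1275]
tool_rot: [-3.141, -0.005, 2.844]
ft_force: [-14.7, 5.0, 18.9]
grip_width: 0.0145
grasp_force: 93.3
now [ 0.4638 -0.173   0.1275] [-179.98   -0.28  162.94] F [-14.7   5.   18.9] q [-0.6   0.13  1.89 -0.    1.12 -1.87]
units [-0.232  0.     0.016]
rotvec [-0.02 -0.28  0.04]
```

```bash
python3 -m inch '[[0,0,0,-0.05,0,0,0],[0,0,0,-0.05,0,0,0],[0,0,0,-0.05,0,0,0]]'; python3 go.py .4705 -.175 .127 162.9;python3 rel.py c
```

```text
time: 8.0
tcp_pos: [0.4649, -0.1732, 0.1277]
tool_rot: [-3.142, -0.002, 2.843]
ft_force: [-5.0, 1.3, 5.0]
grip_width: 0.0144
grasp_force: 91.3
now [ 0.4649 -0.1732  0.1277] [-1.800e+02 -1.200e-01  1.629e+02] F [-5.   1.3  5. ] q [-0.6   0.13  1.89 -0.    1.12 -1.87]
units [-0.197 -0.002  0.023]
rotvec [-0.   -0.12  0.  ]
tcp [ 0.4649 -0.1732  0.1277] [-1.800e+02 -1.200e-01  1.629e+02] [-5.   1.3  5. ]
scene tote 4757 z [0.0754 0.0966 0.1215] x [-78.4 -77.8  76.2  79.1] y [-64.  -63.2  58.4  62. ] ang [array([ 0.4, -1. ]), array([157.4, 126. ]), np.float64(0.2)]
scene blue 2412 z [0.0013 0.0317 0.0604] x [-85.6 -85.   89.8  93.6] y [-66.1 -65.4  59.1  60.9] ang [array([ 4.1, -2.7]), array([126.9, 179.2]), np.float64(89.9)]
scene frame 134 z [0.0671 0.0705 0.0737] x [-73.4 -73.1  78.3  79.4] y [-63.1 -62.7 -58.7 -58.4] ang [array([  3. , -60.5]), array([152.8,   4.5]), np.float64(0.3)]
scene red 149 z [0.0391 0.0433 0.0558] x [-93.6 -92.8 -69.7 -69.5] y [-9.2 -9.1  7.4  8.1] ang [array([-81.6,  -0.6]), array([24.1, 17.3]), np.float64(0.2)]
side tote 5558 z [0.0744 0.0983 0.1198] x [-75.7 -73.6  77.7  79.1] y [-65.3 -62.6  58.   60.1] ang [array([ 1.5, -3. ]), array([155.1, 125.1]), np.float64(0.4)]
side blue 58 z [0.0408 0.0442 0.0589] x [-82.4 -81.9 -47.2 -39.5] y [-65.6 -65.5 -50.3 -48.4] ang [array([-62.9, -63.3]), array([14.8, 44.4]), np.float64(68.8)]
side frame 227 z [0.0671 0.0698 0.072 ] x [-74.9 -70.8  81.   81.1] y [-63.6 -62.3  55.7  61.3] ang [array([ 32.1, -37. ]), array([197.2,  95.3]), np.float64(38.1)]
```

It is sliding with friction only: the tote has moved about 6 mm relative to the base, and the base has stayed put. Continuing.

```bash
python3 -m inch '[[0,-0.05,0,0,0,0,0],[0,-0.1,0,0,0,0,0],[0,-0.13,0,0,0,0,0],[0,-0.13,0,0,0,0,0]]'; python3 go.py .4705 -.175 .127 162.9
python3 -m inch '[[0,-0.03,0,0,0,0,0],[0,-0.06,0,0,0,0,0],[0,-0.06,0,0,0,0,0]]'; python3 go.py .4705 -.175 .127 162.9
```

```text
time: 8.5
tcp_pos: [0.469, -0.1744, 0.1274]
tool_rot: [3.141, -0.001, 2.843]
ft_force: [-3.6, 1.4, 1.3]
grip_width: 0.0144
grasp_force: 90.7
now [ 0.469  -0.1744  0.1274] [ 1.7999e+02 -6.0000e-02  1.6289e+02] F [-3.6  1.4  1.3] q [-0.59  0.14  1.88 -0.    1.12 -1.87]
units [-0.054 -0.005  0.014]
rotvec [ 0.01 -0.06 -0.01]
time: 8.8
tcp_pos: [0.4696, -0.1746, 0.1275]
tool_rot: [3.141, -0.004, 2.843]
ft_force: [-10.5, 3.2, 7.6]
grip_width: 0.0145
grasp_force: 91.6
now [ 0.4696 -0.1746  0.1275] [179.99  -0.24 162.91] F [-10.5   3.2   7.6] q [-0.59  0.14  1.88 -0.    1.12 -1.86]
units [-0.035 -0.005  0.017]
rotvec [ 0.01 -0.24  0.01]
```

```bash
python3 -m inch '[[0,-0.02,0,-0.03,0,0,0],[0,-0.03,0,-0.03,0,0,0],[0,-0.03,0,-0.03,0,0,0]]'; python3 go.py .4705 -.175 .127 162.9; python3 rel.py d;python3 - <<'E'
import cv2,numpy as np
a=cv2.imread("pics/scene_d.png")[230:350,280:440];b=cv2.imread("pics/side_d.png")[200:320,200:360]
cv2.imwrite("pics/d.png",np.hstack([cv2.resize(x,(400,300),interpolation=cv2.INTER_CUBIC) for x in(a,b)]))
E
```

```text
time: 9.1
tcp_pos: [0.4699, -0.1747, 0.1278]
tool_rot: [3.141, -0.005, 2.843]
ft_force: [-9.3, 3.2, 4.4]
grip_width: 0.015
grasp_force: 91.0
now [ 0.4699 -0.1747  0.1278] [179.99  -0.31 162.91] F [-9.3  3.2  4.4] q [-0.59  0.14  1.88 -0.    1.13 -1.86]
units [-0.023 -0.005  0.028]
rotvec [ 0.01 -0.31  0.01]
tcp [ 0.4699 -0.1747  0.1278] [179.99  -0.31 162.91] [-9.3  3.2  4.4]
scene tote 4735 z [0.0756 0.0971 0.1219] x [-78.3 -77.9  76.2  79.9] y [-64.  -63.2  58.1  61.3] ang [array([ 0.7, -1.4]), array([158.1, 125.3]), np.float64(0.1)]
scene blue 2446 z [0.0017 0.0304 0.0604] x [-90.7 -90.1  84.6  87.8] y [-66.9 -65.6  58.9  61. ] ang [array([-1.5, -2.8]), array([178.4, 128. ]), np.float64(0.1)]
scene frame 155 z [0.067  0.0703 0.0729] x [-78.9 -78.6  73.2  75.4] y [-62.6 -62.4  59.7  61.2] ang [array([-31.1, -37.4]), array([ 97., 195.]), np.float64(51.5)]
scene red 184 z [0.0434 0.0489 0.0675] x [-98.2 -98.  -72.5 -69.9] y [-10.4  -9.8   7.8   8.2] ang [array([-83.9,  -0.9]), array([18.2, 28.5]), np.float64(87.9)]
side tote 5538 z [0.0747 0.0984 0.1201] x [-76.4 -73.7  77.4  78.8] y [-64.1 -62.6  57.9  60.4] ang [array([ 1.2, -1.9]), array([124.5, 155.2]), np.float64(90.0)]
side blue 89 z [0.0413 0.0443 0.0601] x [-86.9 -85.9  86.1  86.6] y [-65.9 -65.6  52.6  54.4] ang [array([ 16. , -33.9]), array([207.5,  87.2]), np.float64(28.9)]
side frame 216 z [0.067  0.0695 0.0719] x [-76.4 -75.9  75.6  75.9] y [-61.9 -61.8 -56.8 -54.5] ang [array([ -0.2, -58.4]), array([  7.2, 152.4]), np.float64(89.8)]
```

View pics/d.png

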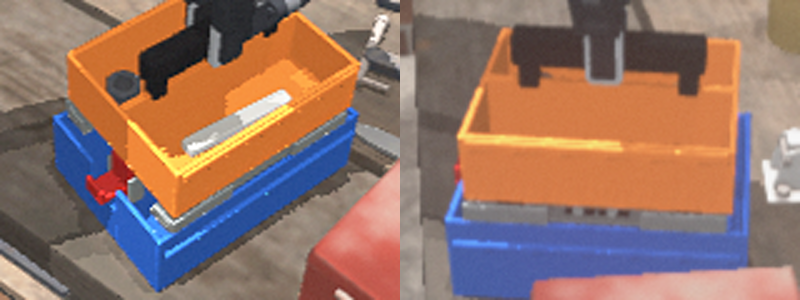

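The left crop shows the red latch standing up again behind the tote (crop (115,165)). Its measured height is back to 43–68 mm, as at the start, and the frame-to-tote offset matches home. One last light push to the stop, then relax, release and retreat.

```bash
python3 -m inch '[[0,-0.02,0,0,0,0,0],[0,-0.02,0,0,0,0,0]]'; python3 -m inch '[[0,0.03,0,0,0,0,0],[0,0.03,0,0,0,0,0]]' 20; python3 -m inch '[[0.6,0,0,0,0,0,0],[0.6,0,0,0,0,0,0],[0.6,0,0,0,0,0,0],[0.6,0,0,0,0,0,0],[0.6,0,0,0,0,0,0],[0.6,0,0,0,0,0,0]]'
```

```text
time: 9.4
tcp_pos: [0.47, -0.1747, 0.1279]
tool_rot: [3.141, -0.007, 2.843]
ft_force: [-13.0, 2.5, 7.1]
grip_width: 0.0142
grasp_force: 91.4
time: 9.6
tcp_pos: [0.4699, -0.1747, 0.1278]
tool_rot: [3.141, -0.004, 2.843]
ft_force: [-8.5, 2.3, 2.4]
grip_width: 0.0145
grasp_force: 91.0
time: 10.2
tcp_pos: [0.4718, -0.1753, 0.1288]
tool_rot: [-3.142, 0.0, 2.843]
ft_force: [0.3, -0.5, 0.8]
grip_width: 0.0512
grasp_force: 0.0
```

```bash
python3 -m inch '[[0.6,0,0,-0.5,0,0,0],[0.6,0,0,-1.5,0,0,0],[0.6,0,0,-2.5,0,0,0],[0.6,0,0,-3.5,0,0,0],[0.6,0,0,-4.5,0,0,0],[0.6,0,0,-4.5,0,0,0]]'; sed -i 's/C=tc\[:2\];zf=tc\[2\]-.064/C=np.array([.4699,-.1747]);zf=.064/' rel.py; python3 rel.py e; python3 - <<'E'
import cv2,numpy as np
a=cv2.imread("pics/scene_e.png")[230:350,280:440];b=cv2.imread("pics/side_e.png")[200:320,200:360]
cv2.imwrite("pics/e.png",np.hstack([cv2.resize(x,(400,300),interpolation=cv2.INTER_CUBIC) for x in(a,b)]))
E
```

```text
time: 10.8
tcp_pos: [0.4739, -0.1766, 0.2686]
tool_rot: [-3.139, 0.008, 2.843]
ft_force: [1.9, -1.2, 0.4]
grip_width: 0.0512
grasp_force: 0.0
tcp [ 0.4739 -0.1766  0.2686] [-179.86    0.48  162.9 ] [ 1.9 -1.2  0.4]
scene tote 5071 z [0.0753 0.0984 0.1215] x [-78.8 -78.2  76.2  79.5] y [-64.1 -63.2  58.8  61.9] ang [array([ 0.4, -1.1]), array([125.8, 158.4]), np.float64(89.9)]
scene blue 2434 z [0.0016 0.0303 0.0603] x [-90.9 -90.3  84.4  87.8] y [-66.3 -65.5  58.9  61.2] ang [array([-1.5, -2.6]), array([127.3, 178.7]), np.float64(90.0)]
scene frame 156 z [0.0671 0.0701 0.0742] x [-79.2 -78.9  72.3  74.6] y [-62.8 -62.6  59.2  60.6] ang [array([-31.5, -37.7]), array([ 95.6, 195.2]), np.float64(51.3)]
scene red 176 z [0.0438 0.0485 0.0678] x [-98.1 -97.9 -74.1 -72.5] y [-10.2  -9.8   7.7   8.4] ang [array([-85. ,  -0.7]), array([18.1, 25.9]), np.float64(87.6)]
side tote 5540 z [0.0743 0.0975 0.1196] x [-76.5 -73.8  77.1  78.4] y [-64.8 -62.5  58.   60.5] ang [array([ 0.9, -2.3]), array([155.1, 125.1]), np.float64(0.2)]
side blue 87 z [0.0407 0.0439 0.0597] x [-85.4 -85.4  86.8  87.5] y [-65.7 -65.2   8.1  54. ] ang [array([ 16., -32.]), array([205.1,  83.7]), np.float64(28.8)]
side frame 214 z [0.0671 0.0694 0.0717] x [-76.2 -75.4  75.6  75.9] y [-63.3 -62.2 -57.2 -56.1] ang [array([ -0.1, -59.6]), array([152.1,   6.3]), np.float64(0.7)]
```

View pics/e.png

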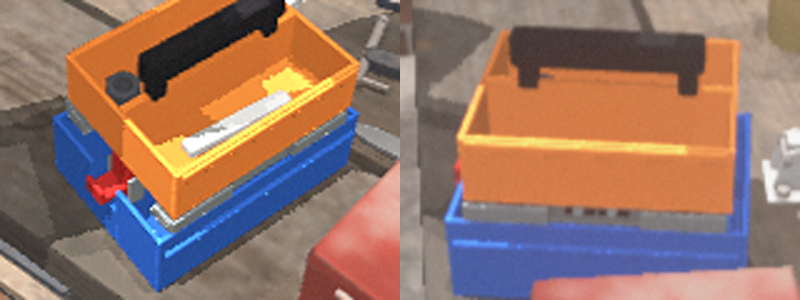

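The tote sits level on the base with the latch up at crop (110,180). Nothing moved when the gripper let go, and the gripper is clear. Handing in.

```bash
python3 -c "
from rig import ctrl
print(ctrl.close_job())"
```

```text
the job is handed in; nothing more can be done
None
```

The orange tote is seated in the base pockets and slid home against the stops; the camera shows the red latch back up, the base where it was, and the gripper clear. I handed it in at about 11 s, with no verdict returned.

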